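Tip the massage stones off the tray into the rattan box

ROBOT

A 7-joint arm with a two-finger parallel gripper is mounted at the origin on the work surface. World frame = base frame: x ahead of the robot, y to its left, z up, the work surface at z = 0. Lengths are in m, angles in rad, forces in N, time in s.
With the tool pointing down it reaches from about 0.4 to 0.85 m from the base axis. Payload 6.9 kg.
Tool frame: the origin (TCP) lies midway between the tips of the shut fingers; the grasp point (between the pads) lies behind it (ctrl.pinch_z is the z of the grasp point in the tool frame, in m); z points along the fingers, y is the direction in which the jaws open and shut (so a half turn about z gives the same grasp; the last joint's range is limited). The gripper opens to 85 mm and grips with 20 to 120 N. Pads are 22 mm wide; open, the fingers measure 114 mm over their backs; the gripper's body (76 mm by 85 mm) begins 54 mm behind the grasp point. The pads swing forward as they close: fully open they stand 13 mm farther back than shut.
Start: joints at [1.385, 0.507, -0.238, 1.5, 0.126, 1.149, -0.155], TCP at [0.179, -0.599, 0.231] pointing down, gripper open.
Joint ranges: [-3.08, 3.08], [-0.24, 2.05], [-1.43, 1.35], [0, 2.5], [-1.52, 4.66], [0.17, 1.96], [-2.89, 2.89]. Speed limits (rad/s): [2.39, 2.39, 3.14, 3.14, 3.14, 3.14, 3.14].

INTERFACE

Orientations are given as a unit quaternion [w, x, y, z].
In Python, from station import ctrl, get_state, vision, ticket, models gives the robot as it stands. Calls block until the motion is done:
- ctrl.movep(position, orientation): joint-space move of the TCP to a pose.
- ctrl.movel(position, frame=None, max_speed=0.15): straight line of the TCP; frame=None keeps the orientation; max_speed is the mean speed in m/s.
- ctrl.set_joints(angles): joint-space move.
- ctrl.ungrasp() and ctrl.close_gripper(force=None): open the fingers fully, or close them until they stop; force is the grip in N (None keeps the last).
- ctrl.pause(seconds).
- ctrl.ik(position, orientation): joint angles nearest the present ones, or None.
- get_state(): the state.
- vision.grab_frame(name): name is "side" or "top"; returns (picture, depth): 420x560x3 uint8, blue, green, red; 420x560 float32, m along the optical axis (not along the pixel's ray), 0 where there is no reading.
- vision.camera_info(name): a dict with "mtx" (3x3 intrinsics, pixels), "R" (3x3) and "t" (3): a world point X has camera coordinates R X + t. Camera axes: x right, y down, z forward; pixel columns grow to the right and rows downward; lengths in m; the calibration is good to about 2 mm. A picture is of the moment at which its call begins. camera_info takes no time and is no camera call.
A pose or a line that the arm cannot do raises ctrl.Unreachable and nothing moves.
- ticket.close_job(): hands the job in, once; it reports no verdict.
Trained networks look in the newest picture that a camera, given by its name, has taken for a name from the list of things; names that differ only in an ending like _2 or _b are one class to them, and where a whole thing is asked for, a point or a joint stands for the part that bears it (a point fixed in the world has none). Each returns a list of dicts, best first, with "p" (0 to 1); they miss things now and then, are a little off and sometimes report something else, mostly with a low value. They report only what shows in the picture. A call takes as long as a camera call. They do not tell look-alikes from the thing itself.
- models.recognise(camera, target): "point" ([column, row] in pixels, amid what is visible of it).
- models.masks_of(camera, target): "mask" (420x560 bool, what is visible of it) and "point" ([column, row] in pixels, amid what is visible of it).
The state is a dict: "time": time; "qpos": joint angles; "qd": joint speeds; "tau": joint torques, N m; "tcp_pos": TCP position; "eef_rot": TCP orientation; "contact_force": force on the tool from outside, world axes, zero at the start; "wrist_torque": the same for the moment, N m; "width": finger opening in m.
Only numpy, scipy, OpenCV 4.12 (cv2) and the standard library are available. Lean on these libraries where they do the work, as an engineer would, in place of code of your own. Each camera call takes 0.05 s, during which the arm holds its last target.

TASK

Put the massage stones away: lift the teak tray by its handle with all four stones on it, carry it to the open rattan box and tip it, with its mouth low over the box, so that all four slide in; do not take the stones with the fingers. Then lay the empty tray back flat on its cork block the way it lay, handle sticking out over the same side, and shut the lid of the box. Leave everything else standing where it is.

Things in the scene. Friction and masses are not known exactly. Their poses are not given: they have to be found in the camera images.
- tray_grip (a point): Centre of the straight handle bar of the dark teak tray: bar 100 mm long (x), 24 wide (y), 18 high (z). Tray axes: +x from handle to open mouth, y across, z up. This point lies 50 mm behind the pan's back edge, 15 mm above the tray's underside. Tray 130 to 200 g. It lies on the cork block with the whole handle sticking out in the air beyond the block's long side
- tray_pan (a point): Centre of the tray's pan on the upper face of its floor (floor 6 mm thick), 125 mm ahead of the handle's centre and 9 mm lower; tray axes. Pan 150 long (x) by 120 wide (y); 8 mm walls at back and sides rise 18 mm above the floor; the +x end is open, with no lip. Smoothly oiled: stones begin to slide at 19 to 29 degrees of tilt
- tray_mouth (a point): Middle of the tray's open edge on the upper face of its floor: 75 mm ahead (tray +x) of tray_pan; tray axes
- block_top (a point): Centre of the top of the cork yoga block under the tray: 150 mm (its x) by 228 (its y) by 76 high, loose, 0.6 to 0.9 kg. The tray lies across it, tray +x within 6 degrees of block +x, pan centre within 17 mm of this point. Two more such blocks are stacked at the robot's far left and not used
- box_in (a point): Centre of the inner floor of the rattan box, 8 mm above the shelf. The box stands firm: 200 mm (x) by 220 (y) outside, rim 100 mm above the shelf, walls 8 mm. Box +x points to the hinged side; z up
- lid (a joint): Angle of the rattan lid: 0 shut, 1.9 fully back; starts open, leaning back past upright (over 1.57 rad). Stiff hinge: it stays where it is left, and about 0.3 N m turns it. Hinge axis along box y
- lid_hinge (a point): Middle of the lid's hinge line, at the rim of the box's +x wall (box x = +100 mm, 100 mm above the shelf), level with the shut lid's underside. The lid is a slab 10 mm thick, 200 mm from hinge to free edge, 220 wide. Use its position only: its axes turn with the lid
- lid_handle (a point): End of the small round teak knob on the lid's outer (upper) face: on its middle line, 170 mm from the hinge, 35 mm off that face
- stone0_mid (a point): Centre of a dark grey basalt massage stone, a flattened round pebble 37 mm across and 20 high, about 36 g, lying loose on the tray. All four stones are alike in use
- stone1_mid (a point): Centre of a dark grey basalt massage stone, a flattened round pebble 35 mm across and 18 high, about 30 g, lying loose on the tray. All four stones are alike in use
- stone2_mid (a point): Centre of a dark grey basalt massage stone, a flattened round pebble 33 mm across and 19 high, about 28 g, lying loose on the tray. All four stones are alike in use
- stone3_mid (a point): Centre of a dark grey basalt massage stone, a flattened round pebble 36 mm across and 17 high, about 31 g, lying loose on the tray. All four stones are alike in use
- incense: White ceramic incense holder: round dish 68 mm across, 27 high; stands between block and box. Origin under its centre
- tumbler: Stainless steel tumbler with ribbed twist cap, 76 mm across, 193 high. Origin under its centre
- oil: Amber glass oil bottle with black pump, 60 mm across, 164 high. Origin under its centre
- candle: Candle in a clear glass, 76 mm across, 80 high. Origin under its centre
- bowl: Dark wooden bowl, 104 mm across, 34 high. Origin under its centre
- ball_center (a point): Centre of the grey knobbly plastic massage ball, 68 mm across, that lies in the wooden bowl
Mind the look-alikes: they are no part of the job. What is shaped like the part that bears stone1_mid but purple is not meant. Leave any green look-alike of the part that bears stone0_mid alone.

How it is judged:
By the outcome, as a careful person would: the job done as asked, in the order asked, and still so for the second after the job is handed in, with the robot touching nothing.
It also fails if it takes over 69 s, if anything falls off the work surface, if the arm or the gripper's body presses on something with over 40 N, if the wrist force passes 120 N, or if a joint passes its speed limit or range.

## Working session

There is one attempt and no reset: what is moved stays moved. The work goes in short steps, each a Python script; the robot and the scene stay as the last script left them, time stands still between calls to the robot, and variables do not carry over. Pictures are saved under pics/ and viewed, and the job is handed in when it is done.

```bash
ls; mkdir -p pics
python3 - <<'E'
from station import ctrl,get_state,vision,ticket,models
import cv2,numpy as np
for n in("side","top"):
    im,d=vision.grab_frame(n); cv2.imwrite(f"pics/{n}0.png",im); np.save(f"pics/{n}0.npy",d)
    c=vision.camera_info(n); print(n,c["mtx"].round(1).tolist(),c["R"].round(3).tolist(),c["t"].round(3).tolist(),(-c["R"].T@c["t"]).round(3))
s=get_state();print(s["time"],s["tcp_pos"],s["eef_rot"],s["width"],ctrl.pinch_z,s["contact_force"])
E
```

```text
pics
side [[400.1, 0.0, 289.5], [0.0, 400.1, 206.1], [0.0, 0.0, 1.0]] [[-0.699, -0.715, -0.007], [-0.497, 0.493, -0.714], [0.514, -0.496, -0.7]] [0.372, 0.408, 0.846] [0.029 0.484 0.886]
top [[544.6, 0.0, 274.1], [0.0, 544.6, 206.2], [0.0, 0.0, 1.0]] [[0.026, -1.0, 0.001], [-0.993, -0.026, -0.116], [0.116, 0.002, -0.993]] [-0.09, 0.622, 1.3] [ 0.469 -0.075  1.363]
0.1 [ 0.17897034 -0.59834746  0.23051281] [-7.97410456e-04  9.89447644e-01  1.44888578e-01 -1.54690759e-04] 0.08552205327131059 -0.0187 [-0.59388328  0.69852619 -0.424802  ]
```

View pics/side0.png

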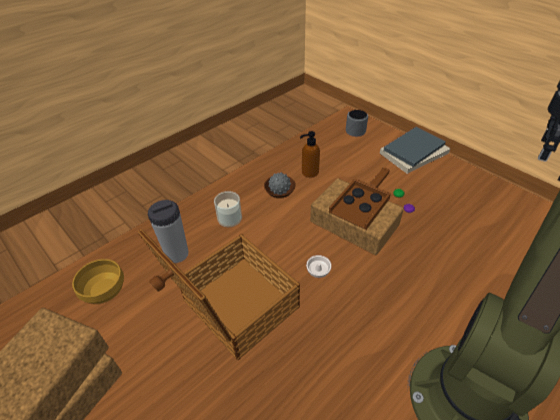

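View pics/top0.png

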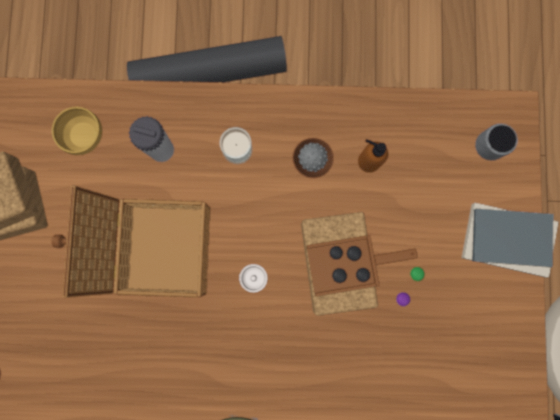

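Top view (up = +x, left = +y): the teak tray is on the block at (342,264) with its handle to the right at (395,257). The open box is at (162,248), with the lid leaning left and its knob at (58,241). The dish is at (253,278). Four dark stones lie on the tray at (336,253), (354,254), (340,275) and (363,275). The look-alikes are a green stone at (417,274) and a purple one at (403,299), both on the table below the handle. Next I'll measure.

```bash
cat > h.py <<'E'
from station import ctrl,get_state,vision,ticket,models
import cv2,numpy as np
from scipy.spatial.transform import Rotation as Rn
def cloud(n,d):
    c=vision.camera_info(n);K=c["mtx"];v,u=np.mgrid[0:d.shape[0],0:d.shape[1]]
    P=np.stack([(u-K[0,2])/K[0,0]*d,(v-K[1,2])/K[1,1]*d,d],-1)
    return (P-c["t"])@c["R"]
def proj(n,X):
    c=vision.camera_info(n);p=(np.atleast_2d(X)@c["R"].T+c["t"])@c["mtx"].T;return p[:,:2]/p[:,2:]
E
python3 - <<'E'
from h import *
for n in("top","side"):
    im,d=vision.grab_frame(n);P=cloud(n,d)
    for t in("tray_grip","block_top","box_in","lid","incense","tumbler","stone0_mid","oil","candle","bowl"):
        r=models.masks_of(n,t)
        for q in r[:(6 if t.startswith("stone") else 1)]:
            m=q["mask"]&(d>0);X=P[m]
            if len(X)<5: continue
            rect=cv2.minAreaRect((X[:,:2]*1000).astype(np.float32))
            print(n,t,round(q["p"],2),np.round(q["point"]),m.sum(),"med",np.median(X,0).round(3),"z5/95",np.percentile(X[:,2],[5,95]).round(3),"rect",np.round(rect[0]),np.round(rect[1]),round(rect[2],1))
            if t in("tray_grip","block_top","box_in","lid"): np.save(f"pics/m_{n}_{t}.npy",q["mask"])
    np.save(f"pics/P_{n}.npy",P)
    for t in("lid_handle","tray_grip","tray_pan","lid_hinge"):
        r=models.recognise(n,t); print(n,t,[(np.round(q["point"]),round(q["p"],2)) for q in r[:3]])
E
```

```text
top tray_grip 0.89 [344. 262.] 3353 med [ 0.488 -0.246  0.083] z5/95 [0.076 0.101] rect [ 491. -290.] [127. 265.] 8.6
top block_top 0.67 [339. 240.] 3171 med [ 0.537 -0.222  0.075] z5/95 [0.043 0.079] rect [ 490. -238.] [243. 166.] 8.4
top box_in 0.57 [133. 247.] 14018 med [0.514 0.269 0.082] z5/95 [0.004 0.288] rect [518. 272.] [379. 230.] 87.3
top lid 0.74 [ 90. 243.] 5372 med [0.514 0.309 0.225] z5/95 [0.117 0.297] rect [518. 365.] [253. 165.] 2.3
top incense 0.78 [251. 279.] 593 med [ 0.447 -0.027  0.008] z5/95 [0.    0.025] rect [448. -27.] [63. 66.] 1.5
top tumbler 0.59 [154. 140.] 1420 med [0.755 0.207 0.178] z5/95 [0.019 0.192] rect [791. 239.] [143.  89.] 51.5
top stone0_mid 0.61 [417. 270.] 155 med [ 0.468 -0.429  0.016] z5/95 [0.009 0.022] rect [ 469. -431.] [32. 33.] 24.9
top oil 0.92 [373. 158.] 714 med [ 0.739 -0.302  0.106] z5/95 [0.017 0.164] rect [ 752. -306.] [70. 54.] 35.4
top candle 0.95 [239. 144.] 933 med [0.771 0.023 0.052] z5/95 [0.02  0.081] rect [782.  25.] [100.  77.] 17.3
top bowl 0.92 [306. 170.] 709 med [ 0.746 -0.165  0.028] z5/95 [0.012 0.037] rect [ 7
[... 1033 characters left out ...]
] 26.6
side stone0_mid 0.42 [359. 191.] 103 med [ 0.508 -0.256  0.097] z5/95 [0.083 0.101] rect [ 515. -267.] [34. 56.] 26.4
side oil 0.72 [352. 223.] 2691 med [ 0.438 -0.173  0.069] z5/95 [0.011 0.076] rect [ 488. -228.] [229. 152.] 9.5
side candle 0.77 [228. 206.] 819 med [0.76  0.03  0.051] z5/95 [0.005 0.077] rect [804.  -2.] [ 74. 167.] 52.3
side bowl 0.74 [280. 195.] 247 med [ 0.732 -0.149  0.025] z5/95 [0.003 0.034] rect [ 758. -164.] [118. 109.] 27.8
side lid_handle [(array([183., 286.]), 0.69), (array([277., 185.]), 0.38)]
side tray_grip [(array([359., 204.]), 0.78), (array([182., 283.]), 0.71)]
side tray_pan [(array([361., 202.]), 0.91)]
side lid_hinge [(array([184., 287.]), 0.66)]
```

```bash
python3 -c "
import cv2
im=cv2.imread('pics/top0.png');cv2.imwrite('pics/top0c.png',cv2.resize(im[200:320,290:450],None,fx=5,fy=5,interpolation=cv2.INTER_CUBIC))"
```

```text
(no output)
```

View pics/top0c.png

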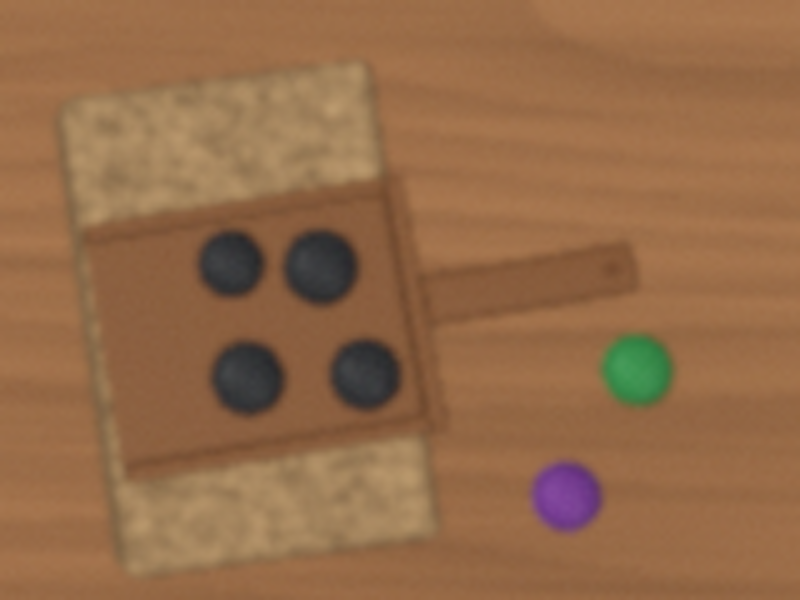

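The four dark stones on the tray are the wanted ones; the green and purple stones are decoys lying on the table. Now precise fits for the tray, block, box and lid.

```bash
cat > fit.py <<'E'
from h import *
from scipy.optimize import minimize
def poly_mask(n,polys):
    m=np.zeros((420*4,560*4),np.uint8)
    for Q in polys: cv2.fillConvexPoly(m,cv2.convexHull(np.round((proj(n,Q)+.5)*4).astype(np.int32)),1)
    return cv2.resize(m.astype(np.float32),(560,420),interpolation=cv2.INTER_AREA)
def box3(x0,x1,y0,y1,z0,z1): return np.array([[x,y,z] for x in(x0,x1) for y in(y0,y1) for z in(z0,z1)])
# tray frame at grip
TR=[box3(-.05,.05,-.012,.012,-.009,.009),box3(.05,.2,-.06,.06,-.015,-.009),box3(.05,.058,-.06,.06,-.015,.009),
    box3(.05,.2,-.06,-.052,-.015,.009),box3(.05,.2,.052,.06,-.015,.009)]
def T(Q,p): 
    c,s=np.cos(p[2]),np.sin(p[2]);return Q@np.array([[c,s,0],[-s,c,0],[0,0,1]])+[p[0],p[1],0]
def fit_tray(masks,p0,zu=.076):
    def cost(p):
        q=[p[0],p[1],p[2]];return sum(np.abs(poly_mask(n,[T(B+[0,0,zu+.015],q) for B in TR])-m).sum()/m.sum() for n,m in masks.items())
    best=minimize(cost,p0,method="Nelder-Mead",options=dict(initial_simplex=[p0]+[np.add(p0,e) for e in([.01,0,0],[0,.01,0],[0,0,.08])],xatol=1e-4,fatol=1e-5))
    return best.x,best.fun
E
python3 - <<'E'
from fit import *
M={n:np.load(f"pics/m_{n}_tray_grip.npy").astype(np.float32) for n in("top","side")}
for k in(["top"],["side"],["top","side"]):
    x,f=fit_tray({n:M[n] for n in k},[.5,-.36,1.72]);print(k,x.round(4),round(f,3))
P=np.load("pics/P_top.npy")
# block top pts
m=np.load("pics/m_top_block_top.npy")&(abs(P[...,2]-.076)<.006)|(np.load("pics/m_top_tray_grip.npy"))
X=P[m];q=x
# box rim
for n in("top","side"):
    P=np.load(f"pics/P_{n}.npy");X=P.reshape(-1,3)
    r=X[(abs(X[:,2]-.098)<.005)&(abs(X[:,0]-.5)<.16)&(X[:,1]>.07)&(X[:,1]<.35)]
    print(n,"rim",cv2.minAreaRect((r[:,:2]*1000).astype(np.float32)),len(r), np.percentile(r[:,2],[50]))
    fl=X[(abs(X[:,2]-.008)<.005)&(abs(X[:,0]-.5)<.09)&(X[:,1]>.1)&(X[:,1]<.28)];print("floor",len(fl),fl.mean(0))
    l=X[(X[:,2]>.13)&(X[:,2]<.32)&(abs(X[:,0]-.51)<.12)&(X[:,1]>.25)&(X[:,1]<.40)]
    c=np.median(l,0);k=l
    for _ in range(5):
        c=k.mean(0);nrm=np.linalg.svd(k-c,full_matrices=False)[2][2];k=l[abs((l-c)@nrm)<.004]
    print("lid",len(l),len(k),c,nrm,"elev",np.degrees(np.arctan2(abs(nrm[2]),abs(nrm[1]))),"top z",k[:,2].max(),"at 0.1: y",c[1]-(0.1-c[2])*nrm[2]/nrm[1], "x",np.percentile(k[:,0],[1,99]))
    kn=X[(X[:,2]>.2)&(X[:,2]<.32)&(abs(X[:,0]-.51)<.05)&(X[:,1]>.33)&(X[:,1]<.48)&(((X-c)@nrm*np.sign(nrm[1]))>.012)]
    if len(kn):print("knob",len(kn),kn.mean(0),kn[:,1].max())
E
```

```text
['top'] [ 0.5069 -0.358   1.7585] 0.22
['side'] [ 0.5052 -0.3563  1.7507] 0.339
['top', 'side'] [ 0.5062 -0.3575  1.755 ] 0.56
top rim ((514.33447265625, 189.1177520751953), (204.69874572753906, 222.1487274169922), 89.5449447631836) 1319 [0.09829832]
floor 4490 [0.5018535  0.19542486 0.00745605]
lid 4859 4406 [0.51367655 0.30920273 0.22368057] [-0.0078986  -0.98547243  0.16965168] elev 9.767875318134868 top z 0.3013846786952412 at 0.1: y 0.2879107969557366 x [0.40753299 0.62215606]
knob 171 [0.51523164 0.35661509 0.26957757] 0.3703825538503622
side rim ((513.5661010742188, 194.93255615234375), (212.13133239746094, 223.22247314453125), 89.72554016113281) 860 [0.09766297]
floor 2688 [0.51947022 0.17971908 0.00654568]
lid 1576 972 [0.48777925 0.32382443 0.24545983] [ 1.70253537e-04  9.88891320e-01 -1.48640267e-01] elev 8.548136399905857 top z 0.2988098207314093 at 0.1: y 0.3019603588480166 x [0.40477531 0.62013356]
knob 204 [0.51071738 0.35846487 0.26727715] 0.371523205779276
```

```bash
cat > plan.py <<'E'
from fit import *
ZU=.0765; GO=.012; ADV=.003
HIN=np.array([.514,.2895,.100])
BX=.514
def Rtray(yaw,tip):  # tip>0 : mouth down
    return Rn.from_euler("z",yaw)*Rn.from_euler("y",tip)
def tool_from_tray(Rt,ref,refx,a,sgn=1):
    """ref: world pos of tray-frame (grip-centred) point refx; returns TCP pos, quat wxyz"""
    z=np.array([np.sin(a),0,-np.cos(a)]);y=np.array([0,sgn,0.]);x=np.cross(y,z)
    R=Rt*Rn.from_matrix(np.stack([x,y,z],1))
    g=ref+Rt.apply(np.array([GO,0,0])-refx)
    p=g+(-ctrl.pinch_z+ADV)*(Rt.apply(z))
    q=R.as_quat(); return p,np.array([q[3],q[0],q[1],q[2]])
MOUTH=np.array([.2,0,-.009])
E
python3 - <<'E'
from plan import *
P=np.array([.5062,-.3575,ZU+.015]);yaw=1.755
im=cv2.imread("pics/top0.png");o=cv2.resize(im[180:330,280:440],None,fx=5,fy=5)
for B in TR:
    h=cv2.convexHull(proj("top",T(B+[0,0,ZU+.015],[P[0],P[1],yaw])).astype(np.float32))
    cv2.polylines(o,[np.round((h-[280,180]+.5)*5).astype(np.int32)],True,(0,255,255),1)
cv2.imwrite("pics/ov.png",o)
lim=np.array([[-3.08,3.08],[-.24,2.05],[-1.43,1.35],[0,2.5],[-1.52,4.66],[.17,1.96],[-2.89,2.89]])
for sgn in(1,-1):
  for a in np.radians([0,15,25,35]):
    r=[]
    js=[]
    for nm,tip,ref,rx,y in [("grasp",0,P,np.zeros(3),yaw),("lift",-.14,P+[0,0,.12],np.zeros(3),yaw)]+[(f"tip{t}",np.radians(t),np.array([BX,.155,.125]),MOUTH,np.pi/2) for t in(-8,10,30,50,60)]:
        p,q=tool_from_tray(Rtray(y,tip),ref,rx,a,sgn);j=ctrl.ik(p,q);js.append(j);r.append(nm+("" if j is not None else "X"))
    print(sgn,np.degrees(a).round(),r)
    for j in js[:1]+js[-5:]:
        if j is not None: print("   ",np.round(j,2))
E
```

```text
1 0.0 ['grasp', 'lift', 'tip-8', 'tip10', 'tip30', 'tip50', 'tip60']
    [ 0.47  0.65  0.16  1.74 -0.14  0.76 -2.27]
    [ 0.11  0.52 -0.01  1.97 -0.22  0.68 -2.87]
    [ 0.63  0.7  -1.23  1.91  0.87  1.23  2.19]
    [ 0.36  0.71 -1.23  1.82  0.95  1.63  1.99]
    [ 0.02  0.73 -1.03  1.71  0.98  1.94  1.9 ]
    [-0.28  0.69 -0.63  1.65  0.92  1.92  1.99]
1 15.0 ['grasp', 'lift', 'tip-8', 'tip10', 'tip30', 'tip50', 'tip60']
    [ 0.61  0.74  0.09  1.56 -0.26  1.06 -2.13]
    [ 0.31  0.58 -0.08  1.94 -0.5   0.8  -2.51]
    [-0.61  0.7   1.15  1.92 -0.82  1.11 -2.24]
    [ 0.54  0.62 -1.22  1.82  0.8   1.38  2.19]
    [ 0.23  0.7  -1.23  1.71  0.93  1.81  1.96]
    [ 0.01  0.69 -1.03  1.65  0.92  1.9   1.95]
1 25.0 ['grasp', 'lift', 'tip-8', 'tip10', 'tip30', 'tip50', 'tip60']
    [ 0.67  0.82  0.08  1.43 -0.33  1.26 -2.06]
    [ 0.4   0.64 -0.08  1.91 -0.64  0.91 -2.32]
    [ 0.22  0.46 -0.06  1.9  -0.31  0.86 -2.77]
    [-0.8   0.6   1.15  1.84 -0.53  1.07 -2.6 ]
    [ 0.34  0.63 -1.23  1.72  0.84  1.63  2.07]
    [ 0.17  0.7  -1.23  1.66  0.91  1.85  1.96]
1 35.0 ['grasp', 'lift', 't
[... 1065 characters left out ...]
 'lift', 'tip-8', 'tip10', 'tip30', 'tip50', 'tip60']
    [ 1.04  0.9  -0.67  1.43  0.18  1.25  0.61]
    [ 0.87  0.77 -0.84  1.91 -0.03  0.76  0.18]
    [ 0.7   0.56 -0.8   1.89  0.17  0.85 -0.13]
    [ 0.47  0.45 -0.83  1.82  0.47  1.08 -0.56]
    [ 0.3   0.58 -1.12  1.72  0.8   1.57 -1.02]
    [ 0.18  0.7  -1.24  1.66  0.91  1.86 -1.19]
-1 35.0 ['grasp', 'lift', 'tip-8', 'tip10', 'tip30', 'tip50', 'tip60']
    [ 1.07  0.99 -0.7   1.3   0.11  1.41  0.66]
    [ 0.95  0.87 -0.89  1.87 -0.12  0.82  0.31]
    [ 0.81  0.62 -0.84  1.87  0.02  0.85  0.05]
    [ 0.59  0.45 -0.84  1.82  0.29  1.01 -0.36]
    [ 0.39  0.5  -1.06  1.73  0.66  1.38 -0.85]
    [ 0.29  0.64 -1.26  1.67  0.83  1.7  -1.1 ]
```

View pics/ov.png

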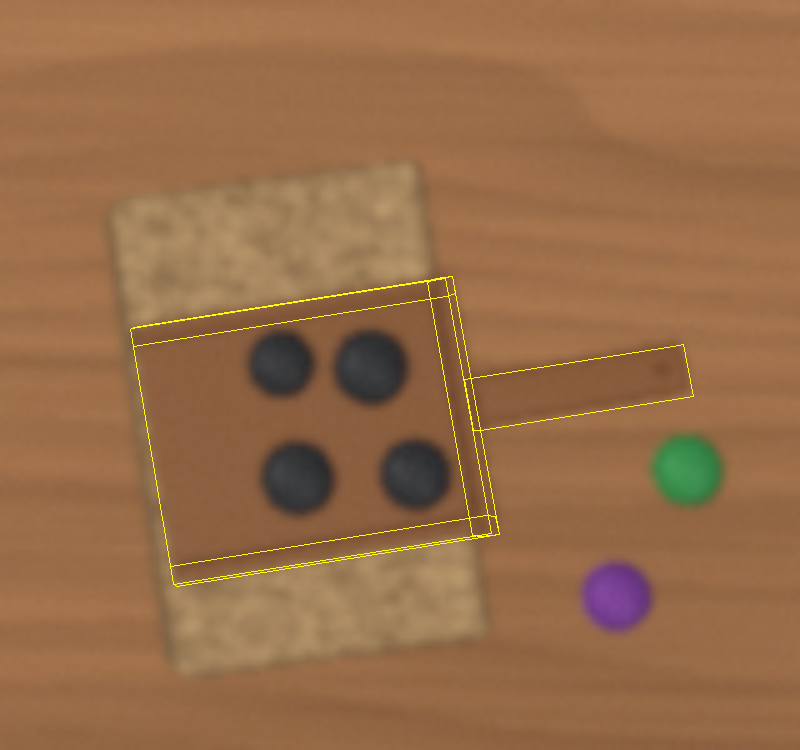

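The overlay matches the tray very well. I'll grasp with a 25° tool lean, using the branch that stays continuous through the tip.

```bash
cat >> plan.py <<'E'
P0=np.array([.5062,-.3575,ZU+.015]);YAW=1.755;A=np.radians(25);SG=-1
def st(tag=""):
    s=get_state();print(tag,"t",round(s["time"],2),"tcp",np.round(s["tcp_pos"],4),"q",np.round(s["qpos"],2),"F",np.round(s["contact_force"],1),"M",np.round(s["wrist_torque"],2),"w",round(s["width"],4))
def zt(q): return Rn.from_quat([q[1],q[2],q[3],q[0]]).as_matrix()[:,2]
def snap(tag,ns=("top","side")):
    for n in ns:
        im,d=vision.grab_frame(n);cv2.imwrite(f"pics/{n}_{tag}.png",im);np.save(f"pics/{n}_{tag}.npy",d)
E
python3 - <<'E'
from plan import *
p,q=tool_from_tray(Rtray(YAW,0),P0,np.zeros(3),A,SG)
ctrl.movep(p-.09*zt(q),q);st("pre")
ctrl.movel(p,max_speed=.1);st("at")
ctrl.close_gripper(force=100);st("closed")
snap("g")
E
```

```text
pre t 3.1 tcp [ 0.5085 -0.3755  0.1535] q [ 1.06  0.86 -0.69  1.25  0.17  1.46  0.63] F [-0.8 -0.3  0.1] M [-0.44 -0.06  0.  ] w 0.0851
at t 4.15 tcp [ 0.5027 -0.3372  0.0724] q [ 1.05  0.9  -0.68  1.43  0.19  1.25  0.6 ] F [ 0.5  0.9 -0.2] M [-0.51 -0.12  0.04] w 0.0851
closed t 4.74 tcp [ 0.5025 -0.3367  0.0722] q [ 1.05  0.9  -0.68  1.43  0.19  1.25  0.6 ] F [ 0.3 -0.4  2.9] M [-0.25 -0.05  0.08] w 0.0225
```

Run:
```python
from plan import *
def go(tip,ref,v): 
    p,q=tool_from_tray(Rtray(YAW,np.radians(tip)),ref,np.zeros(3),A,SG); ctrl.movel(p,frame=q,max_speed=v)
try: go(-3,P0+[0,0,.02],.06)
except Exception as e: print(repr(e)); raise
st("l1")
go(-7,P0+[0,0,.10],.12);st("l2")
snap("l")
a=cv2.imread("pics/top_l.png")[170:340,270:470];b=cv2.imread("pics/side_l.png")[130:280,270:470]
cv2.imwrite("pics/l.png",np.vstack([cv2.resize(a,(400,340)),cv2.resize(b,(400,255))]))
```

```text
l1 t 5.34 tcp [ 0.5019 -0.3359  0.0922] q [ 1.06  0.91 -0.69  1.38  0.16  1.33  0.62] F [-1.3 -0.3 -3.3] M [-1.03 -0.19 -0.03] w 0.0227
l2 t 6.17 tcp [ 0.5016 -0.3344  0.1738] q [ 1.07  0.87 -0.72  1.25  0.09  1.53  0.62] F [-0.1  0.5 -3.1] M [-1.15 -0.17  0.02] w 0.0224
```

View pics/l.png

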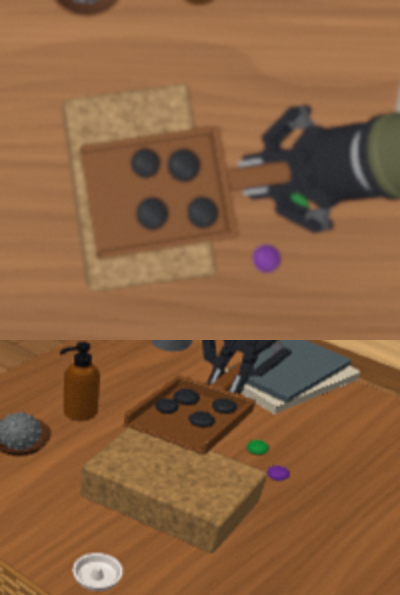

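All four stones are on the lifted tray and the block is undisturbed. I'll check the tray's actual tilt for slip in the grip.

```bash
cat >> plan.py <<'E'
def pan_plane(tag,Rt,ref,n="top"):
    """fit plane to the pan floor/stoneless points given commanded pose (grip ref): returns normal in tray frame & floor height residual"""
    d=np.load(f"pics/{n}_{tag}.npy");X=cloud(n,d).reshape(-1,3);X=X[d.reshape(-1)>0]
    L=Rt.inv().apply(X-ref)
    k=L[(L[:,0]>.065)&(L[:,0]<.195)&(abs(L[:,1])<.047)&(abs(L[:,2]+.009)<.03)]
    z0=np.percentile(k[:,2],30)
    for _ in range(6):
        C=np.c_[k[:,:2]-[.125,0],np.ones(len(k))];s=np.linalg.lstsq(C,k[:,2],rcond=None)[0]
        r=k[:,2]-C@s;k=k[(r<.003)&(r>-.006)]
    print("slope x,y deg",np.degrees(np.arctan(s[:2])).round(2),"floor z(tray)",s[2].round(4),"exp -.009",len(k))
E
python3 - <<'E'
from plan import *
pan_plane("g",Rtray(YAW,0),P0)
pan_plane("l",Rtray(YAW,np.radians(-7)),P0+[0,0,.1])
E
```

```text
slope x,y deg [-2.11 -0.06] floor z(tray) -0.0089 exp -.009 919
slope x,y deg [-2.25 -0.13] floor z(tray) -0.0109 exp -.009 1175
```

```bash
cat >> plan.py <<'E'
def gom(tip,z,v,y=.155,yaw=np.pi/2):
    p,q=tool_from_tray(Rtray(yaw,np.radians(tip)),np.array([BX,y,z]),MOUTH,A,SG); ctrl.movel(p,frame=q,max_speed=v)
E
python3 - <<'E'
from plan import *
gom(-6,.165,.2);st("over")
snap("o")
a=cv2.imread("pics/top_o.png")[120:330,60:400];b=cv2.imread("pics/side_o.png")[100:370,120:460]
cv2.imwrite("pics/o.png",np.hstack([cv2.resize(a,(400,247)),cv2.resize(b,(400,318))[:247]]))
cv2.imwrite("pics/o.png",np.vstack([cv2.resize(a,(430,266)),cv2.resize(b,(420,333),).copy()[:, :420] if 0 else cv2.resize(b,(430,330))]))
E
```

```text
over t 8.0 tcp [ 0.5143 -0.0229  0.1355] q [ 0.83  0.66 -0.78  1.87 -0.12  0.85  0.23] F [ 0.1 -0.1 -3. ] M [-1.13 -0.01  0.02] w 0.0224
```

View pics/o.png

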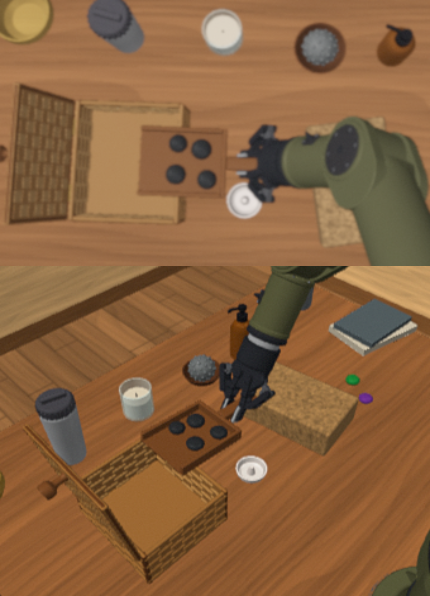

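The tray is centred over the box with the stones in place. Tipping now.

Run:
```python
from plan import *
gom(5,.15,.08);gom(15,.135,.06)
for t,z in[(20,.128),(25,.122),(30,.116),(35,.112),(42,.108),(50,.108)]:
    gom(t,z,.05)
ctrl.pause(.3);st("tipped")
snap("t")
a=cv2.imread("pics/top_t.png")[120:330,60:400];b=cv2.imread("pics/side_t.png")[100:370,120:460]
cv2.imwrite("pics/t.png",np.vstack([cv2.resize(a,(430,266)),cv2.resize(b,(430,330))]))
```

```text
tipped t 11.82 tcp [0.514  0.0313 0.2382] q [-0.1   0.42 -0.41  1.75  0.57  1.28 -0.75] F [-0.3  1.  -2.6] M [ 0.49 -0.01 -0.  ] w 0.0229
```

View pics/t.png

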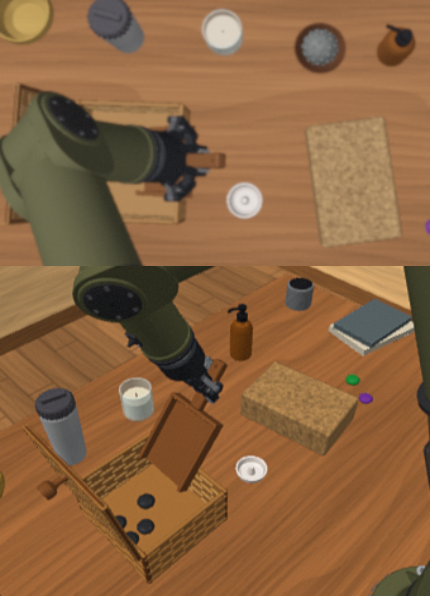

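The side view shows four stones on the box floor and the block uncovered. I'll raise the tray level again and check.

Run:
```python
from plan import *
gom(25,.13,.12);gom(0,.165,.14);st("level")
p,q=tool_from_tray(Rtray(YAW,0),P0+[0,0,.10],np.zeros(3),A,SG);ctrl.movel(p,frame=q,max_speed=.25);st("over block")
snap("r"); pan_plane("r",Rtray(YAW,0),P0+[0,0,.1])
a=cv2.imread("pics/top_r.png")[120:330,60:480];b=cv2.imread("pics/side_r.png")[150:370,120:460]
cv2.imwrite("pics/r.png",np.vstack([cv2.resize(a,(560,280)),cv2.resize(b,(560,320))]))
```

```text
level t 13.18 tcp [ 0.5143 -0.0219  0.1549] q [ 0.74  0.57 -0.71  1.86 -0.1   0.88  0.17] F [-1.1  1.  -1.6] M [-0.61 -0.02 -0.03] w 0.0226
over block t 14.59 tcp [ 0.5026 -0.3352  0.1723] q [ 1.03  0.79 -0.66  1.34  0.11  1.42  0.62] F [-0.1  0.5 -2.3] M [-0.67 -0.18 -0.02] w 0.0229
slope x,y deg [-0.05  0.32] floor z(tray) -0.0111 exp -.009 2246
```

View pics/r.png

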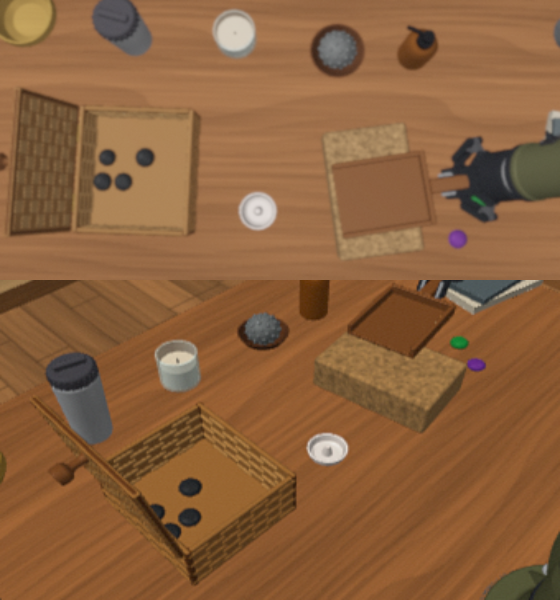

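All four stones are in the box, and the empty tray is level. I'll lower it onto the block, watching the force.

Run:
```python
from plan import *
p,q=tool_from_tray(Rtray(YAW,0),P0,np.zeros(3),A,SG)
ctrl.movel(p+[0,0,.02],frame=q,max_speed=.1)
ctrl.movel(p+[0,0,.005],frame=q,max_speed=.05);ctrl.pause(.2)
f0=np.mean([get_state()["contact_force"] for _ in range(3)],0);m0=get_state()["wrist_torque"];print("F0",f0,m0)
for dz in(.0035,.0025,.0015,.0005,-.0005):
    ctrl.movel(p+[0,0,dz],frame=q,max_speed=.03);ctrl.pause(.1);s=get_state()
    print(dz,(s["contact_force"]-f0).round(2),(s["wrist_torque"]-m0).round(2))
    if abs(s["wrist_torque"]-m0).max()>.25 or s["contact_force"][2]-f0[2]>2.: break
st("down");snap("d")
pan_plane("d",Rtray(YAW,0),P0)
r=models.masks_of("side","tray_grip")[0];M={"side":r["mask"].astype(np.float32)}
print(r["p"],fit_tray(M,[.5062,-.3575,1.755]))
```

```text
F0 [ 0.72982883  0.56350265 -1.18028702] [-0.7266162  -0.18086581  0.04539384]
0.0035 [-0.48 -0.77 -0.82] [ 0.05  0.03 -0.08]
0.0025 [-0.58 -0.13 -0.59] [ 0.07  0.   -0.11]
0.0015 [-0.11 -1.12 -0.78] [-0.01  0.04 -0.05]
0.0005 [-1.3  -0.79  0.2 ] [ 0.15  0.04 -0.12]
-0.0005 [-2.2  -1.86  6.3 ] [0.75 0.38 0.1 ]
down t 18.04 tcp [ 0.5024 -0.3368  0.0721] q [ 1.03  0.89 -0.63  1.43  0.15  1.24  0.63] F [-1.5 -1.3  5.1] M [0.02 0.2  0.14] w 0.0229
slope x,y deg [0.12 0.01] floor z(tray) -0.0108 exp -.009 1809
0.69 (array([ 0.50650637, -0.35693606,  1.75888537]), np.float64(0.06784642487764359))
```

```bash
cat >> plan.py <<'E'
def lidpose(th,c,al,r=.165,x=.462,sg=1):
    p=HIN+[x-HIN[0],-r*np.cos(th)+(.010+c)*np.sin(th),r*np.sin(th)+(.010+c)*np.cos(th)]
    z=np.array([0,-np.sin(al),-np.cos(al)]);y=np.array([sg,0,0.]);X=np.cross(y,z)
    q=Rn.from_matrix(np.stack([X,y,z],1)).as_quat();return p,np.array([q[3],q[0],q[1],q[2]])
E
python3 - <<'E'
from plan import *
ctrl.ungrasp();s=get_state()
q=np.array(s["eef_rot"]);ctrl.movel(np.array(s["tcp_pos"])-.12*zt(q),max_speed=.15);st("released")
snap("d2")
r=models.masks_of("top","tray_grip")[0] if 0 else None
for n in("side",):
    r=models.masks_of(n,"tray_grip")[0];print(fit_tray({n:r["mask"].astype(np.float32)},[.5062,-.3575,1.755]))
a=cv2.imread("pics/top_d2.png")[120:330,60:480];b=cv2.imread("pics/side_d2.png")[150:370,120:460]
cv2.imwrite("pics/d2.png",np.vstack([cv2.resize(a,(560,280)),cv2.resize(b,(560,320))]))
for sg in(1,-1):
    p,q=lidpose(1.74,.06,.8,sg=sg);j=ctrl.ik(p+[0,.02,.16],q);print("above",sg,None if j is None else np.round(j,2))
    for th,al in zip([1.74,1.4,1.0,.6,.3,0],[.8,.7,.5,.35,.2,0.]):
        p,q=lidpose(th,.0,al,sg=sg);j=ctrl.ik(p,q);print(sg,th,p.round(3),None if j is None else np.round(j,2))
E
```

```text
released t 19.77 tcp [ 0.5112 -0.386   0.1793] q [ 1.03  0.84 -0.64  1.18  0.13  1.53  0.67] F [-0.1 -0.6  0.4] M [-0.46 -0.16 -0.02] w 0.0854
(array([ 0.5055534 , -0.35792398,  1.75342095]), np.float64(0.04638984799385071))
above 1 None
1 1.74 [0.462 0.327 0.261] [-0.73  0.78 -0.44  1.23  0.63  1.94 -1.17]
1 1.4 [0.462 0.271 0.264] [-0.45  0.73 -0.8   1.4   0.72  1.91 -1.3 ]
1 1.0 [0.462 0.209 0.244] [-0.25  0.58 -0.79  1.61  0.64  1.6  -1.19]
1 0.6 [0.462 0.159 0.201] [-0.16  0.48 -0.65  1.79  0.55  1.27 -1.04]
1 0.3 [0.462 0.135 0.158] [-0.11  0.44 -0.52  1.92  0.45  1.   -0.88]
1 0 [0.462 0.124 0.11 ] [-0.04  0.45 -0.39  2.04  0.26  0.7  -0.59]
above -1 None
-1 1.74 [0.462 0.327 0.261] [-0.73  0.78 -0.44  1.23  0.63  1.94  1.97]
-1 1.4 [0.462 0.271 0.264] [-0.44  0.74 -0.83  1.4   0.73  1.92  1.83]
-1 1.0 [0.462 0.209 0.244] [-0.07  0.75 -1.24  1.61  0.8   1.81  1.72]
-1 0.6 [0.462 0.159 0.201] [ 0.14  0.69 -1.25  1.79  0.79  1.54  1.79]
-1 0.3 [0.462 0.135 0.158] [ 0.29  0.69 -1.26  1.92  0.8   1.3   1.85]
-1 0 [0.462 0.124 0.11 ] [ 0.45  0.71 -1.25  2.03  0.82  1.02  1.93]
```

View pics/d2.png

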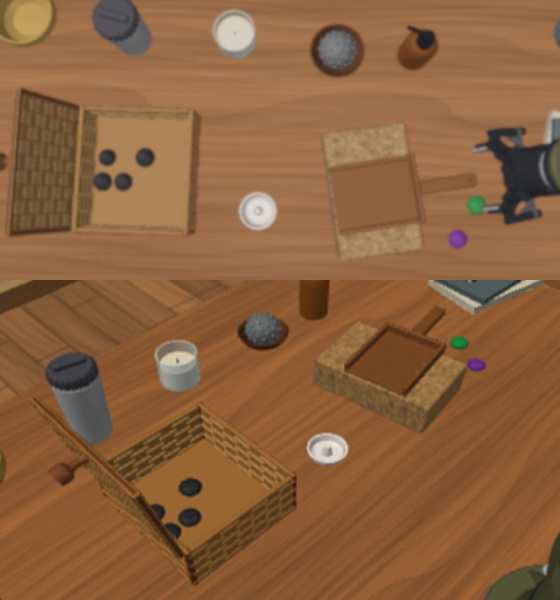

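The tray is back at its original pose (within about 1 mm and 0.2°). Now the lid, with a smaller tool lean to respect joint 6.

Run:
```python
from plan import *
s=get_state();q0=s["eef_rot"]
ctrl.movel(np.array(s["tcp_pos"])+[0,0.0,.14],max_speed=.25)
ctrl.close_gripper(force=40)
p,q=lidpose(1.74,.055,.35)
for dz in(.15,.12,.1):
    j=ctrl.ik(p+[0,0,dz],q);print(dz,None if j is None else np.round(j,2))
ok=[dz for dz in(.15,.12,.1,.08) if ctrl.ik(p+[0,0,dz],q) is not None]
pm,_=lidpose(1.74,.055,0.);qm=lidpose(0,0,0)[1]
jm=ctrl.ik([.48,0,.42],qm);print("mid",jm if jm is None else np.round(jm,2))
ctrl.movep([.48,0,.42],qm);st("mid")
```

```text
0.15 [-0.66  0.57 -0.44  1.01  0.42  1.9  -0.99]
0.12 [-0.43  0.67 -0.98  1.08  0.66  1.96 -1.23]
0.1 [-0.39  0.71 -1.08  1.13  0.71  1.95 -1.29]
mid [ 0.57  0.22 -0.81  1.48  0.16  1.51 -0.24]
mid t 22.91 tcp [ 0.4805 -0.0015  0.4196] q [ 0.57  0.23 -0.81  1.48  0.16  1.51 -0.24] F [ 0.4 -1.   0.5] M [0.02 0.03 0.02] w 0.0004
```

Run:
```python
from plan import *
p,q=lidpose(1.74,.055,.35)
ctrl.movep(p+[0,0,.15],q);st("above")
for z in(.1,.05,0):
    print(z,np.round(ctrl.ik(p+[0,0,z],q),2) if ctrl.ik(p+[0,0,z],q) is not None else None)
ctrl.movel(p,frame=q,max_speed=.15);st("behind")
snap("b")
a=cv2.imread("pics/top_b.png")[100:330,0:300];b=cv2.imread("pics/side_b.png")[100:370,60:400]
cv2.imwrite("pics/b.png",np.vstack([cv2.resize(a,(375,287)),cv2.resize(b,(375,298))]))
```

```text
above t 24.35 tcp [0.4634 0.3798 0.4019] q [-0.57  0.59 -0.63  1.01  0.5   1.94 -1.07] F [0.3 0.  0.9] M [ 0.34 -0.   -0.02] w 0.0002
0.1 [-0.56  0.6  -0.64  1.13  0.5   1.82 -1.11]
0.05 [-0.54  0.62 -0.64  1.23  0.5   1.71 -1.15]
0 [-0.54  0.65 -0.63  1.32  0.52  1.61 -1.19]
behind t 25.5 tcp [0.4622 0.3816 0.2527] q [-0.54  0.65 -0.63  1.32  0.52  1.61 -1.19] F [-0.5  0.2 -0.1] M [0.38 0.07 0.01] w 0.0001
```

View pics/b.png

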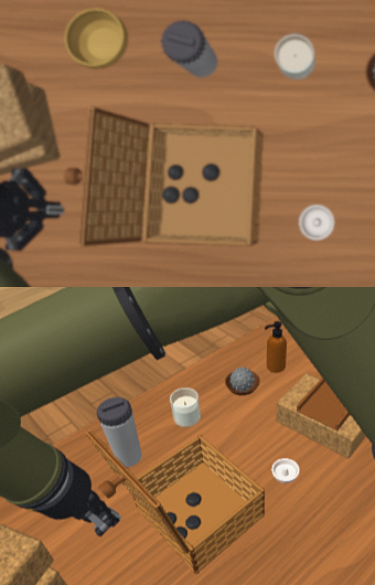

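Run:
```python
from plan import *
for th in np.arange(1.74,.1,-.16):
    al=.35*min(1,th/1.2)
    p,q=lidpose(th,.004,al)
    ctrl.movel(p,frame=q,max_speed=.09);s=get_state();print(round(th,2),np.round(s["contact_force"],1),end=" ")
st("\nnear")
snap("n")
a=cv2.imread("pics/top_n.png")[100:330,0:300];b=cv2.imread("pics/side_n.png")[100:370,60:400]
cv2.imwrite("pics/n.png",np.vstack([cv2.resize(a,(375,287)),cv2.resize(b,(375,298))]))
```

```text
1.74 [ 0.2 -0.  -0.5] 1.58 [0.1 0.2 0.4] 1.42 [0.2 0.4 0.1] 1.26 [ 0.5 -1.   0.5] 1.1 [ 0.3 -0.2  0.6] 0.94 [ 0.3  0.9 -0.1] 0.78 [-0.1  0.8 -0.1] 0.62 [-0.2  0.2  0.1] 0.46 [-0.3 -0.9 -0.3] 0.3 [-0.2  0.1  0.6] 0.14 [-0.6  0.1 -0.4] 
near t 30.73 tcp [0.4622 0.1286 0.1374] q [ 0.12  0.46 -0.68  1.99  0.43  0.85 -0.8 ] F [-0.6  0.1 -0.4] M [0.05 0.05 0.  ] w -0.0002
```

View pics/n.png

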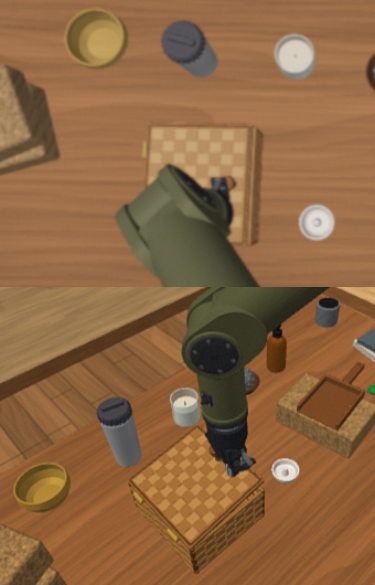

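The lid followed the finger and is nearly shut. I'll press it home gently, guarded by the force reading.

Run:
```python
from plan import *
p,q=lidpose(0,0,0)
f0=get_state()["contact_force"][2]
ctrl.movel(p+[0,0,.012],frame=q,max_speed=.06)
for dz in np.arange(.009,-.008,-.0015):
    ctrl.movel(p+[0,0,dz],max_speed=.03);f=get_state()["contact_force"][2]-f0;print(round(dz,4),round(f,1),end="; ")
    if f>9: break
st("\npressed")
ctrl.movel(p+[0,0,.15],max_speed=.2)
ctrl.movep([.45,-.10,.42],q);st("away")
snap("e")
n="top";d=np.load("pics/top_e.npy");X=cloud(n,d).reshape(-1,3)
for n in("top","side"):
    X=cloud(n,np.load(f"pics/{n}_e.npy")).reshape(-1,3)
    k=X[(abs(X[:,0]-.514)<.1)&(abs(X[:,1]-.189)<.09)&(abs(X[:,2]-.115)<.02)];s=np.linalg.lstsq(np.c_[k[:,:2]-[.514,.189],np.ones(len(k))],k[:,2],rcond=None)[0]
    print(n,"lid slope deg",np.degrees(s[:2]).round(2),"z",s[2].round(4),len(k))
for n in("side","top"):
    for t in("tray_grip","incense","candle","oil","bowl","tumbler"):
        r=models.masks_of(n,t)
        if r:
            m=r[0]["mask"];Y=cloud(n,np.load(f"pics/{n}_e.npy"))[m];print(n,t,np.round(r[0]["point"]),np.median(Y,0).round(3))
            if t=="tray_grip": print(fit_tray({n:m.astype(np.float32)},[.5062,-.3575,1.755]))
cv2.imwrite("pics/e.png",np.vstack([cv2.imread("pics/top_e.png"),cv2.imread("pics/side_e.png")])[:, :][::1] if 0 else cv2.resize(np.vstack([cv2.imread("pics/top_e.png"),cv2.imread("pics/side_e.png")]),(400,600)))
```

```text
0.009 -0.2; 0.0075 1.8; 0.006 0.9; 0.0045 0.9; 0.003 1.2; 0.0015 1.3; 0.0 8.6; -0.0015 24.7; 
pressed t 33.24 tcp [0.4622 0.1246 0.1102] q [ 0.15  0.49 -0.67  2.04  0.45  0.76 -0.8 ] F [-5.7 -2.3 23.9] M [-0.69  1.33  0.01] w 0.0002
away t 35.22 tcp [ 0.4499 -0.0989  0.419 ] q [ 0.82  0.19 -0.82  1.52  0.14  1.49 -0.  ] F [ 0.9 -0.1 -0.2] M [ 0.01 -0.07  0.04] w -0.0003
top lid slope deg [0.04 0.04] z 0.1104 6695
side lid slope deg [-0.01 -0.03] z 0.1097 5343
side tray_grip [360. 201.] [ 0.489 -0.242  0.081]
(array([ 0.50414691, -0.35689096,  1.74820925]), np.float64(0.04347563907504082))
side incense [315. 268.] [ 0.45  -0.028  0.009]
side candle [228. 206.] [0.759 0.031 0.052]
side oil [312. 152.] [ 0.738 -0.297  0.08 ]
side bowl [282. 197.] [ 0.731 -0.148  0.025]
side tumbler [168. 233.] [0.739 0.228 0.138]
top tray_grip [363. 258.] [ 0.5   -0.281  0.084]
(array([ 0.50520418, -0.35939332,  1.74914495]), np.float64(0.7622033357620239))
top incense [244. 279.] [ 0.449 -0.003  0.013]
top candle [235. 143.] [0.77  0.023 0.052]
top oil [370. 155.] [ 0.741 -0.301  0.105]
top bowl [305. 169.] [ 0.742 -0.163  0.027]
top tumbler [152. 140.] [0.755 0.206 0.179]
```

View pics/e.png

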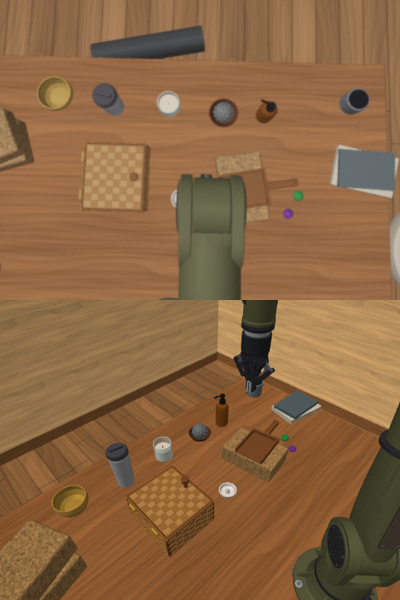

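The lid is flat (top at 0.110 m, slope under 0.05°), the tray is back on the block, and nothing else has moved. Handing in.

```bash
python3 -c "
from station import ticket;print(ticket.close_job())"
```

```text
the job is handed in; nothing more can be done
None
```

The job is done and handed in at about 35 s of the 69 s allowed. All four stones went into the box, the tray is back on its cork block and the lid is shut.

- **Stones:** I lifted the tray by its handle, carried it to the box and tipped it to 50° with its mouth about 8 mm above the rim. Both cameras showed all four dark stones inside before I shut the lid. I did not touch the green and purple look-alikes.
- **Tray:** In the side view, my final fit of the tray was within about 2 mm and 0.4° of where it first lay, with the handle over the same side. It was level to about 0.1° when I set it down.
- **Lid:** I pushed it shut with the closed fingers. Its top measured 0.110 m high with a slope under 0.05°, which is fully closed. The final press on the lid reached about 25 N, more than I had aimed for but under the limit.
- **Other things:** The dish, candle, oil bottle, bowl and tumbler measured where they were at the start, to within about 4 mm.
- **Checks that disagreed:** In the last top picture the arm partly hid the tray and the dish. That made the tray fit from that camera poor, though its position still agreed, and it put the dish about 24 mm off. The unobstructed side view showed both in place.

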